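# Hang a board carrier on the test rig and latch it

### The job

On the sloping test rig, hang the aluminium carrier plate (the loose plate with a small board and an upright tab): lay it flat on the panel with the round part of its keyhole over the screw head, slot pointing up the slope, then slide it straight down until the screw is fully home at the end of the narrow slot. Then lift the black spring collar on the latch lever at the top of the panel, keep it lifted while you swing the lever across its raised gate towards the plate as far as it goes, so that the latch bar lies behind the plate's top edge, and let the collar drop back so that the lever is locked. Leave the tape roll, the battery and the solder reel where they are.

Things in the scene. Friction and masses are not known exactly. Their poses are not given: they have to be found in the camera images.
- screw (a point): Fixed screw on the rig's panel; this point is where its axis meets the panel's surface. Axes: x up the slope (away from the robot), y across to the left, z out along the screw, leaning 28 degrees from vertical towards the robot. Shank 8 mm diameter; head 18 mm diameter, from 10.5 to 15.5 mm above the panel.
- panel: Grey sloping panel of the fixed rig (place and turn vary), rising 28 degrees away from the robot: 245 mm up the slope, 170 mm wide. Origin: middle of its lower edge, on its surface, 28 mm above the bench; axes as for the screw, which stands 124 mm up the slope from here.
- carrier_tab (a point): Grip point in the upright aluminium tab of the loose carrier plate, 36 mm above the plate's underside. Axes: x along the plate from its board to its keyhole (the end that goes up the slope), y across, z out of its face. Tab 12 mm thick (y), 22 mm long (x), top 55 mm above the underside. At the start the plate lies flat on the bench left or right of the rig, x within 30 degrees of straight ahead.
- keyhole_round (a point): Centre of the round part of the plate's keyhole (26 mm diameter: 4 mm of play round the screw head), at the underside; 35 mm along x from carrier_tab, 36 mm below it. The plate is aluminium, 130 (x) x 90 (y) x 6 mm, about 0.3 kg, with a small circuit board (40 mm along x, 60 along y, top 24 mm above the underside) whose near edge is 16 mm from carrier_tab.
- keyhole_end (a point): Where the screw's axis stands when it is at the end of the keyhole's narrow slot (11 mm wide), at the plate's underside; 20 mm further along x than keyhole_round. The plate's top edge is 18 mm beyond it. Seated: this point coincides with the screw point.
- lever_pivot (a point): Pivot of the latch lever, 14 mm above the panel, 87 mm up the slope from the screw on the same centre line; axes as for the screw. The lever turns about this y axis.
- collar_grip (a point): Centre of the black collar's grip, on the lever's axis, 65 mm from the pivot while down (moves with it). z points outward along the lever, y along the hinge. Ribbed cylinder 28 mm in diameter, from 20 mm below to 16 mm above this point; the lever ends 38 mm beyond this point. Gate plates, 20 mm wide over all (y), stand below the collar out to 54 mm from the pivot.
- latch_lever (a joint): Lever angle, rad: 0 open (leans 40 degrees up the slope from the panel's normal), 1.134 latched (leans 25 degrees down the slope, to the plate). Stays where left (friction 0.1 N m). With the collar down the gate blocks it about 0.05 from either end. Its bar, 40 mm wide, comes down 5 mm above the seated plate's top edge; a plate not fully slid down is in its way.
- collar (a joint): Lift of the collar along the lever, m: 0 down, 0.015 at its upper stop; a spring pulls it back down with 3 N at the bottom and 5 N at the top. The gate is cleared from 0.010.
- tape_center (a point): Bystander: centre of a roll of black insulating tape, 62 mm diameter, 18 mm high, flat on the bench on the other side of the rig from the plate.
- battery_center (a point): Bystander: centre of a small sealed battery, 35x50x54 mm, standing beyond and left of the rig.
- reel_center (a point): Bystander: centre of a solder reel, 62 mm diameter, 55 mm high, standing beside the rig on its right.
Things that resemble listed ones, but are neither listed nor needed, are in the scene too. There is more than one size of the part that bears carrier_tab; the job needs the smaller.

How it is judged:
By the outcome, as a careful person would: the job done as asked, in the order asked, and still so for the second after the job is handed in, with the robot touching nothing.
It also fails if it takes over 54 s, if anything falls off the work surface, if the arm or the gripper's body presses on something with over 40 N, if the wrist force passes 120 N, or if a joint passes its speed limit or range.

### The arm

A 6-joint arm with a two-finger parallel gripper is mounted at the origin on a cart in front of the work surface, level with it; the furniture and walls round the work are solid. World frame = base frame: x ahead of the robot, y to its left, z up, the work surface at z = 0. Lengths are in m, angles in degrees, forces in N, time in s.
With the tool pointing down it reaches from about 0.325 to 0.9 m from the base axis. Payload 6.1 kg.
Tool frame: the origin (TCP) lies at the centre of the arm's flange, where the gripper is bolted on; the fingertips stand 173 mm ahead of it and the grasp point (between the pads) lies 155 mm ahead of it; z points along the fingers, y is the line along which they close (so a half turn about z gives the same grasp; the last joint's range is limited). The gripper opens to 85 mm and grips with 20 to 120 N. Pads are 22 mm wide; open, the fingers measure 114 mm over their backs; the gripper's body (76 mm by 85 mm) begins 54 mm behind the grasp point. The pads swing forward as they close: fully open they stand 13 mm farther back than shut.
Start: joints at [67.317, 12.628, 87.462, -0, 79.91, -7.225], TCP at [0.167, 0.602, 0.405] pointing down, gripper open.
Joint ranges: [-170.65, 170.65], [-52.31, 119.04], [5.05, 147.46], [-71.25, 251.25], [11.57, 151.72], [-153.62, 153.62]. Speed limits (degrees/s): [147.25, 147.25, 172.46, 180, 180, 180].

### API

Orientations are given as a 3x3 rotation matrix whose columns are the frame's x, y, z axes.
In Python, from station import readout, eyes, close_job gives the robot as it stands. The module is installed in compiled form; this text tells all that it offers.
- The arm moves only by the tool servo_tool, never from a script. Its argument "rows" is a list of rows, each an object with "offset": the shift along the tool's x, y, z in cm, a list of three; "spin": the turn about the tool's z in rad. In form: [{"offset": [x, y, z], "spin": spin}, ...]. A call has 1 to 10 rows; each row shifts and turns the commanded pose from where the row before left it, along the tool's axes as they then stand; what a row does not reach is not made up. A row lasts 1/8 s, in which the tool goes at most 62.5 mm and 10.7 degrees, less where a joint would pass 70% of its speed; a pose out of reach is approached as far as the arm can. A call is refused whole if a number of a shift passes 6.25 or a number of a turn 0.188, either way. A call with a gripper value outside its range is refused whole. "hand" is the closure in counts, from 0 (fully open) to 255 (shut), set as the call begins (left out, the last holds). The fingers move at their own pace and stop on an object; "grip_force" is the grip in N (left out, the last holds). Time passes only in rows, so rows that do not move let the fingers close. It gives the time, the measured TCP pose, the force, the opening and the grip force at its end, in the units of the state.
- readout.state(): the state, without advancing time (a new reading comes with each control period).
- eyes.snapshot(name): name is "scene" or "top"; returns a dict with "img" (480x640x3 uint8, blue, green, red), "fx", "fy", "cx", "cy" (pixels), "R" (3x3) and "t" (3): a world point X has camera coordinates R X + t. Camera axes: x right, y down, z forward; pixel columns grow to the right and rows downward; lengths in m; the calibration is good to about 2 mm. A picture is of the moment at which its call begins. There is no depth.
- close_job(): hands the job in; it is judged then, once.
The state is a dict: "t": time; "joints": joint angles; "qd": joint speeds; "tau": joint torques, N m; "eef_pos": TCP position; "tool_rot": TCP orientation; "wrist_force": force on the tool from outside, world axes, zero at the start; "ft_torque": the same for the moment, N m; "grip_width": finger opening in m; "gripper_force": force on a finger pad.
Only numpy, scipy, OpenCV 4.12 (cv2) and the standard library are available. Lean on these libraries where they do the work, as an engineer would, in place of code of your own. Each camera call takes 0.05 s, during which the arm holds its last target. There are 200 camera calls.

## Working session

There is one attempt and no reset: what is moved stays moved. The work goes in short steps, Python scripts to look and compute and a tool call to move; the robot and the scene stay as the last step left them, time stands still between calls to the robot, and variables do not carry over. Pictures are saved under pics/ and viewed, at most 10 in all, crops included, and the job is handed in when it is done.

Besides the shell and the picture viewer there is one more tool, called after "Call:" as a command line: name --argument value ..., lists and objects as JSON in quotes. servo_tool: Moves the arm, as the interface text tells. Its arguments: {"type":"object","properties":{"rows":{"type":"array"},"hand":{"type":"number"},"grip_force":{"type":"number"}},"required":["rows"]}

```bash
mkdir -p pics; cat > h.py <<'E'
import numpy as np, cv2
from station import readout, eyes
def ray(s,u,v):
    d=np.linalg.inv(np.array([[s['fx'],0,s['cx']],[0,s['fy'],s['cy']],[0,0,1]]))@np.array([u,v,1.])
    R=np.array(s['R']);t=np.array(s['t'])
    return -R.T@t, R.T@d
def plane(s,u,v,z):
    c,d=ray(s,u,v); return c+d*(z-c[2])/d[2]
def tri(s1,p1,s2,p2):
    c1,d1=ray(s1,*p1);c2,d2=ray(s2,*p2)
    d1/=np.linalg.norm(d1);d2/=np.linalg.norm(d2)
    a=np.linalg.lstsq(np.c_[d1,-d2],c2-c1,rcond=None)[0]
    A=c1+a[0]*d1;B=c2+a[1]*d2
    return (A+B)/2,np.linalg.norm(A-B)
def proj(s,X):
    p=np.array(s['R'])@np.array(X)+np.array(s['t']); return np.array([s['fx']*p[0]/p[2]+s['cx'],s['fy']*p[1]/p[2]+s['cy']])
E
python3 - <<'E'
from h import *
for n in('scene','top'):
    s=eyes.snapshot(n);cv2.imwrite(f'pics/{n}0.png',s['img']);c,d=ray(s,320,240);print(n,c,d,s['fx'])
st=readout.state();print(st['t'],st['tool_rot'],st['grip_width'])
E
```

```text
scene [ 0.15166458 -0.34778618  0.77424235] [ 0.37027289  0.5433202  -0.75376031] 454.8418789786683
top [0.30989345 0.15511565 1.47970414] [ 1.27864040e-01 -8.78791439e-04 -9.91798442e-01] 613.7326020707064
0.1 [[-9.63816470e-01  2.66565793e-01 -6.99725532e-04]
 [ 2.66566598e-01  9.63815158e-01 -1.60910967e-03]
 [ 2.45472480e-04 -1.73740986e-03 -9.99998461e-01]] 0.08549468518875289
```

View pics/scene0.png

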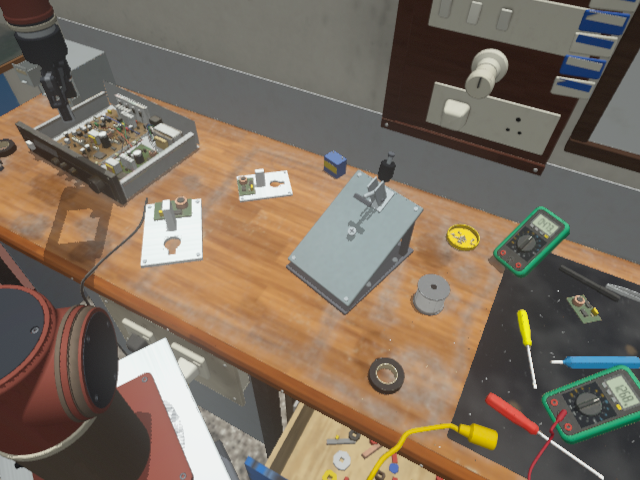

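View pics/top0.png

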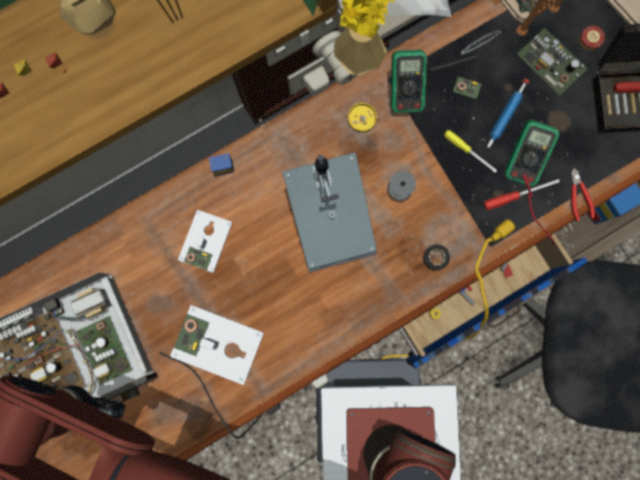

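The small-plate candidates are the far-left plate (top 205,240; scene 265,185) and the near-left plate (top 215,345; scene 172,232). The far one looks smaller. I'll check that by size in a crop.

```bash
python3 - <<'E'
from h import *
a=eyes.snapshot('scene');b=eyes.snapshot('top')
c1=cv2.resize(a['img'][155:215,225:305],None,fx=5,fy=5,interpolation=cv2.INTER_CUBIC)
c2=cv2.resize(b['img'][200:280,170:240],None,fx=4.5,fy=4.5,interpolation=cv2.INTER_CUBIC)
c3=cv2.resize(a['img'][145:310,280:430],None,fx=2.6,fy=2.6,interpolation=cv2.INTER_CUBIC)[:,:390]
h=600;o=np.zeros((h,800,3),np.uint8)
o[:300,:400]=c1; o[300:600,0:315]=c2[:300]
o[:429,410:800]=c3
cv2.imwrite('pics/c1.png',o)
# plates: white blobs in top
hsv=cv2.cvtColor(b['img'],cv2.COLOR_BGR2HSV)
m=((hsv[...,1]<40)&(hsv[...,2]>165)).astype(np.uint8);m[:, 290:]=0;m[:195]=0
for c in cv2.findContours(cv2.morphologyEx(m,cv2.MORPH_CLOSE,np.ones((5,5))),0,2)[0]:
    if cv2.contourArea(c)>500:
        q=cv2.boxPoints(cv2.minAreaRect(c));print(q.round(1).tolist())
        P=np.array([plane(b,*p,.006) for p in q]);print(P.round(4).tolist(),[np.linalg.norm(P[i]-P[i-1]).round(4) for i in range(4)])
m=((hsv[...,0]>75)&(hsv[...,0]<125)&(hsv[...,1]>20)&(hsv[...,1]<110)).astype(np.uint8);m[:140]=0;m[290:]=0;m[:,:270]=0;m[:,385:]=0
c=max(cv2.findContours(cv2.morphologyEx(m,cv2.MORPH_CLOSE,np.ones((5,5))),0,2)[0],key=cv2.contourArea)
print('panel',cv2.boxPoints(cv2.minAreaRect(c)).round(1).tolist(),cv2.approxPolyDP(cv2.convexHull(c),5,True)[:,0].tolist())
E
```

```text
[[169.1999969482422, 356.1000061035156], [189.39999389648438, 303.6000061035156], [263.6000061035156, 332.20001220703125], [243.39999389648438, 384.70001220703125]]
[[0.2308, 0.5166, 0.006], [0.3535, 0.4693, 0.006], [0.282, 0.2926, 0.006], [0.1608, 0.3414, 0.006]] [np.float64(0.1887), np.float64(0.1315), np.float64(0.1907), np.float64(0.1307)]
[[49.599998474121094, 300.70001220703125], [106.5, 277.0], [146.6999969482422, 373.5], [89.80000305175781, 397.20001220703125]]
[[0.3679, 0.8038, 0.006], [0.4217, 0.6689, 0.006], [0.1916, 0.5691, 0.006], [0.1399, 0.7019, 0.006]] [np.float64(0.2497), np.float64(0.1452), np.float64(0.2508), np.float64(0.1425)]
[[177.39999389648438, 259.6000061035156], [196.89999389648438, 208.5], [231.89999389648438, 221.89999389648438], [212.39999389648438, 273.0]]
[[0.4598, 0.4988, 0.006], [0.5839, 0.4522, 0.006], [0.5491, 0.367, 0.006], [0.4257, 0.4143, 0.006]] [np.float64(0.0911), np.float64(0.1325), np.float64(0.092), np.float64(0.1322)]
panel [[282.1000061035156, 166.10000610351562], [352.8999938964844, 149.10000610351562], [377.79998779296875, 253.1999969482422], [307.1000061035156, 270.20001220703125]] [[354, 154], [374, 252], [310, 269], [284, 172], [320, 157]]
```

View pics/c1.png

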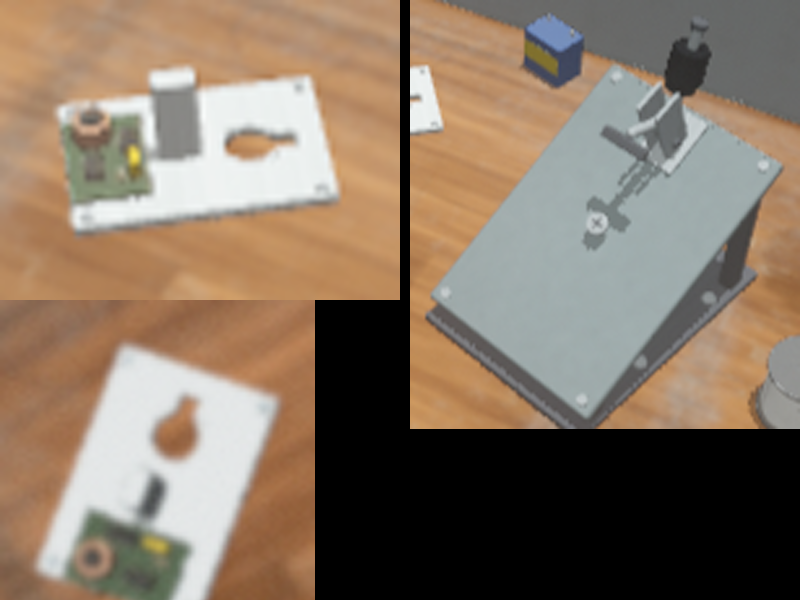

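The far-left plate measures 130 x 90 mm (the near one is 190 x 131), so it is the right one. In the top view the screw is near (331,213), and in the scene view at (352,231). Next I'll locate the rig and the tab.

```bash
python3 - <<'E'
from h import *
from scipy.optimize import least_squares
a=eyes.snapshot('scene');b=eyes.snapshot('top')
print('tabtop',tri(a,(259.4,170.2),b,(200.4,242.2)))
g=[cv2.cvtColor(s['img'],cv2.COLOR_BGR2GRAY) for s in(a,b)]
def sub(i,p):
    return cv2.cornerSubPix(g[i],np.float32([[p]]),(4,4),(-1,-1),(3,50,.01))[0,0]
sc=[(288.5,259.6),(347.3,303.5),(423.1,208.5),(356.9,170)]
tp=[(310,269),(374,252),(354,154),(284,172)]
S=[sub(0,p) for p in sc];T=[sub(1,p) for p in tp]
print(np.round(S,1).tolist(),np.round(T,1).tolist())
for p,q in zip(S,T):print(tri(a,p,b,q))
k=np.radians(28)
L=np.array([[0,85,0],[0,-85,0],[245,-85,0],[245,85,0]])/1e3
def W(v,P):
    c,s=np.cos(v[2]),np.sin(v[2]);Q=np.c_[P[:,0]*np.cos(k)-P[:,2]*np.sin(k),P[:,1],P[:,0]*np.sin(k)+P[:,2]*np.cos(k)+.028]
    return np.c_[v[0]+c*Q[:,0]-s*Q[:,1],v[1]+s*Q[:,0]+c*Q[:,1],Q[:,2]]
def f(v):
    X=W(v,L);return np.concatenate([proj(a,x)-p for x,p in zip(X,S)]+[proj(b,x)-p for x,p in zip(X,T)])
r=least_squares(f,[.5,.12,0],loss='soft_l1');print(r.x,np.degrees(r.x[2]),r.fun.round(1))
h=W(r.x,np.array([[.124,0,.0155],[.211,0,.014],[.124,0,0]]));print(h,proj(a,h[0]),proj(b,h[0]))
for s,n,(u,v),k2 in((a,'a',proj(a,h[0]),1),(b,'b',proj(b,h[0]),1)):
    u,v=int(u),int(v);cv2.imwrite('/tmp/%s.png'%n,cv2.resize(s['img'][v-20:v+20,u-20:u+20],(390,390),interpolation=cv2.INTER_CUBIC)); print(u-20,v-20)
cv2.imwrite('pics/c2.png',np.hstack([cv2.imread('/tmp/a.png'),cv2.imread('/tmp/b.png')]))
E
```

```text
tabtop (array([0.49633995, 0.4319796 , 0.05945181]), np.float64(0.005049088789163232))
[[290.6000061035156, 260.3999938964844], [348.6000061035156, 306.1000061035156], [422.8999938964844, 208.1999969482422], [359.70001220703125, 169.3000030517578]] [[308.70001220703125, 267.5], [373.79998779296875, 250.1999969482422], [354.79998779296875, 153.10000610351562], [284.0, 172.0]]
(array([0.43524888, 0.18098445, 0.02030344]), np.float64(0.005901587534651281))
(array([0.47363729, 0.02392209, 0.02066349]), np.float64(0.007239868704170705))
(array([0.67729811, 0.07101138, 0.1440796 ]), np.float64(0.0030752653782940387))
(array([0.63783766, 0.22939393, 0.14638611]), np.float64(0.00458576423373109))
[0.45054907 0.09957655 0.24476054] 14.023745677624609 [-3.9 -1.4 -0.6  1.3  1.   0.2 -1.9 -0.3  0.   0.8  3.9 -0.7  1.  -2.1
 -1.7 -1.4]
[[0.54971147 0.12434417 0.09990016]
 [0.62492165 0.14312928 0.13941977]
 [0.5567714  0.12610752 0.08621447]] [351.81189561 231.34635659] [332.36691855 212.77563181]
331 211
312 192
```

View pics/c2.png

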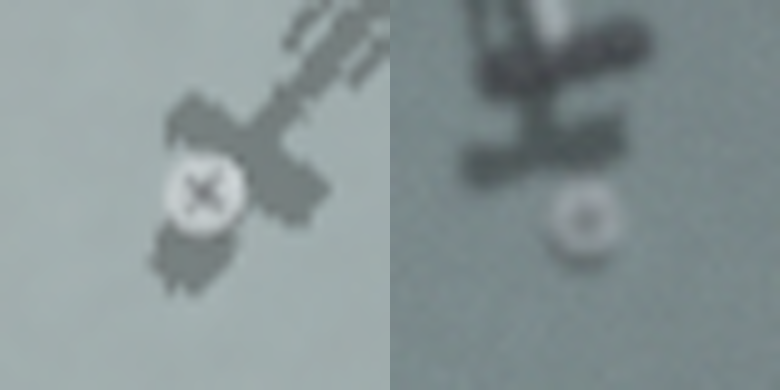

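Call:
servo_tool --rows '[{"offset": [0, 0, 0], "spin": 0.093}, {"offset": [-4.1, -0.43, 0], "spin": 0}, {"offset": [-4.1, -0.43, 0], "spin": 0}, {"offset": [-4.1, -0.43, 0], "spin": 0}, {"offset": [-4.1, -0.43, 0], "spin": 0}, {"offset": [-4.1, -0.43, 2], "spin": 0}, {"offset": [-4.1, -0.43, 2], "spin": 0}, {"offset": [-4.1, -0.43, 2], "spin": 0}, {"offset": [-4.1, -0.43, 2], "spin": 0}, {"offset": [-4.0, -0.43, 2], "spin": 0}]' --hand 0 --grip_force 40

```text
t: 1.55
eef_pos: [0.4981, 0.4348, 0.304]
tool_rot: [[-0.935, 0.355, 0.0], [0.355, 0.935, 0.0], [-0.0, 0.0, -1.0]]
wrist_force: [-0.1, 0.6, -0.7]
grip_width: 0.0854
gripper_force: 0.0
```

```bash
python3 - <<'E'
from h import *
a=eyes.snapshot('scene');b=eyes.snapshot('top');s=readout.state();print(s['t'],s['eef_pos'],np.round(s['tool_rot'],3).tolist())
print('screw',tri(a,(351.9,230.5),b,(332,214.05)))
p=np.array(s['eef_pos'])-[0,0,.155]
for X in([.4965,.4355,.055],p): print(proj(a,X),proj(b,X))
cv2.imwrite('pics/d1.png',np.hstack([cv2.resize(a['img'][110:220,215:315],(400,440)),cv2.resize(b['img'][190:300,160:260],(400,440))]))
E
```

```text
1.65 [0.49933937 0.43271967 0.30150692] [[-0.934, 0.359, -0.003], [0.359, 0.934, -0.003], [0.001, -0.004, -1.0]]
screw (array([0.5476971 , 0.12449044, 0.10313751]), np.float64(0.0033293978062692614))
[257.88147296 170.93778107] [199.6580581 241.3933193]
[256.4349487  140.12104338] [192.73029782 234.84048378]
```

View pics/d1.png

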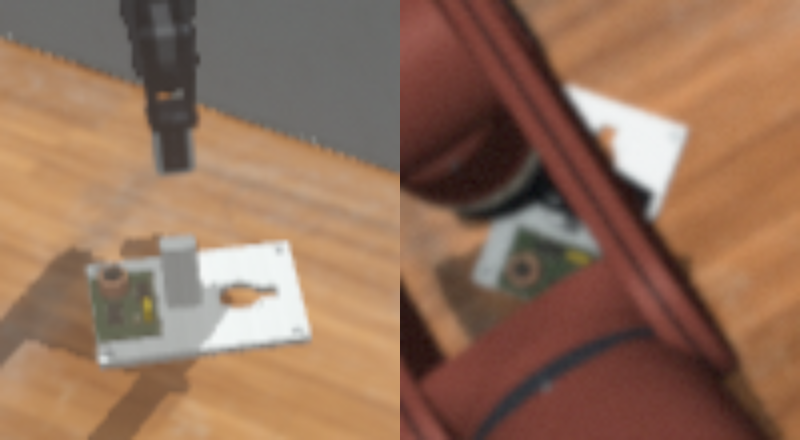

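The gripper is about 2 mm up-plate of the tab, which is close enough. Descending.

Call:
servo_tool --rows '[{"offset": [0.2, 0, 4], "spin": 0}, {"offset": [0, 0, 3.5], "spin": 0}, {"offset": [0, 0, 2.5], "spin": 0}, {"offset": [0, 0, 1.2], "spin": 0}, {"offset": [0, 0, 0], "spin": 0}]'

```text
t: 2.28
eef_pos: [0.4946, 0.4365, 0.1923]
tool_rot: [[-0.935, 0.355, -0.001], [0.355, 0.935, -0.001], [0.001, -0.001, -1.0]]
wrist_force: [-0.3, -0.6, 1.0]
grip_width: 0.0855
gripper_force: 0.0
```

Call:
servo_tool --rows '[{"offset": [0, 0, 0], "spin": 0}, {"offset": [0, 0, 0], "spin": 0}, {"offset": [0, 0, 0], "spin": 0}, {"offset": [0, 0, 0], "spin": 0}, {"offset": [0, 0, 0], "spin": 0}, {"offset": [0, 0, 0], "spin": 0}]' --hand 255 --grip_force 40

```text
t: 3.02
eef_pos: [0.4953, 0.4365, 0.1932]
tool_rot: [[-0.935, 0.355, 0.001], [0.355, 0.935, 0.0], [-0.0, 0.001, -1.0]]
wrist_force: [0.4, 0.3, 3.6]
grip_width: 0.0117
gripper_force: 40.2
```

Call:
servo_tool --rows '[{"offset": [0, 0, -1.5], "spin": 0}, {"offset": [0, 0, -3], "spin": 0}, {"offset": [0, 0, -3], "spin": 0}, {"offset": [0, 0, -3], "spin": 0}, {"offset": [0, 0, -0.2], "spin": -0.15}, {"offset": [0, 0, 0], "spin": -0.15}, {"offset": [0, 0, 0], "spin": -0.15}, {"offset": [0, 0, 0], "spin": -0.154}, {"offset": [0, 0, 0], "spin": 0}]'

```text
t: 4.15
eef_pos: [0.4948, 0.4362, 0.2997]
tool_rot: [[-0.971, -0.238, -0.001], [-0.238, 0.971, -0.0], [0.001, -0.0, -1.0]]
wrist_force: [-0.2, 0.4, -2.9]
grip_width: 0.0115
gripper_force: 39.3
```

Call:
servo_tool --rows '[{"offset": [1.2, -3.1, 0], "spin": 0}, {"offset": [1.5, -4, 0], "spin": 0}, {"offset": [1.5, -4, 0], "spin": 0}, {"offset": [1.5, -4, 0], "spin": 0}, {"offset": [1.5, -4, 0], "spin": 0}, {"offset": [1.5, -4, 0], "spin": 0}, {"offset": [1.5, -4, 0], "spin": 0}, {"offset": [1.1, -2.9, 0], "spin": 0}, {"offset": [0.6, -1.5, 0], "spin": 0}, {"offset": [0, 0, 0], "spin": 0}]'

```text
t: 5.4
eef_pos: [0.4547, 0.1015, 0.2999]
tool_rot: [[-0.972, -0.236, 0.0], [-0.236, 0.972, 0.0], [-0.0, 0.0, -1.0]]
wrist_force: [-0.5, 0.1, -3.1]
grip_width: 0.0118
gripper_force: 39.7
```

```bash
python3 - <<'E'
from h import *
a=eyes.snapshot('scene');b=eyes.snapshot('top');s=readout.state();print(s['t'],s['eef_pos'],np.round(s['tool_rot'],3).tolist(),s['wrist_force'])
for z in(.0999,): print('screwhead',plane(a,351.9,230.5,z),plane(b,332,214.05,z))
cv2.imwrite('pics/d2.png',np.hstack([cv2.resize(a['img'][150:330,230:430],(400,360)),cv2.resize(b['img'][140:320,250:450],(400,360))]))
E
```

```text
5.5 [0.45486223 0.10253261 0.29989183] [[-0.971, -0.238, 0.0], [-0.238, 0.971, 0.001], [-0.001, 0.0, -1.0]] [-0.26218318  0.92931662 -1.1730279 ]
screwhead [0.55119196 0.12612404 0.0999    ] [0.54678642 0.12525176 0.0999    ]
```

View pics/d2.png

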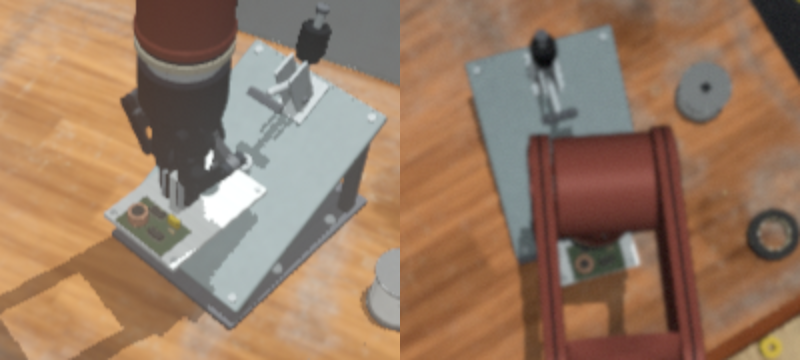

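The plate hangs level above the lower panel. I'll press its front edge on the panel so that it pivots to the slope between the pads.

Call:
servo_tool --rows '[{"offset": [0, 0, 2], "spin": 0}, {"offset": [0, 0, 1.2], "spin": 0}, {"offset": [0, 0, 0.6], "spin": 0}, {"offset": [0, 0, 0.5], "spin": 0}, {"offset": [0, 0, 0.5], "spin": 0}, {"offset": [0, 0, 0.5], "spin": 0}]' --grip_force 20

```text
t: 6.25
eef_pos: [0.4523, 0.1022, 0.2457]
tool_rot: [[-0.971, -0.24, -0.009], [-0.24, 0.971, -0.001], [0.009, 0.001, -1.0]]
wrist_force: [-13.9, -2.2, 7.1]
grip_width: 0.0115
gripper_force: 43.4
```

Call:
servo_tool --rows '[{"offset": [0, 0, 0.5], "spin": 0}, {"offset": [0, 0, 0.4], "spin": 0}, {"offset": [0, 0, 0.4], "spin": 0}, {"offset": [0, 0, 0.3], "spin": 0}, {"offset": [0, 0, 0], "spin": 0}]'

```text
t: 6.88
eef_pos: [0.4537, 0.1023, 0.2301]
tool_rot: [[-0.971, -0.239, -0.004], [-0.239, 0.971, -0.0], [0.004, 0.001, -1.0]]
wrist_force: [-4.4, -0.8, 0.8]
grip_width: 0.0115
gripper_force: 40.8
```

Call:
servo_tool --rows '[{"offset": [0, 0, 0.2], "spin": 0}, {"offset": [0, 0, 0.2], "spin": 0}, {"offset": [0, 0, 0.1], "spin": 0}, {"offset": [0, 0, 0], "spin": 0}]' --hand 255 --grip_force 25

```text
t: 7.38
eef_pos: [0.454, 0.1024, 0.2261]
tool_rot: [[-0.971, -0.24, -0.004], [-0.24, 0.971, -0.0], [0.004, 0.0, -1.0]]
wrist_force: [-9.7, -1.9, 7.8]
grip_width: 0.0114
gripper_force: 41.5
```

```bash
python3 - <<'E'
from h import *
a=eyes.snapshot('scene');s=readout.state();print(s['t'],s['eef_pos'],s['wrist_force'],s['ft_torque'],s['gripper_force'])
cv2.imwrite('pics/d3.png',cv2.resize(a['img'][180:320,260:400],(560,560),interpolation=cv2.INTER_CUBIC))
E
```

```text
7.425 [0.45402253 0.10240184 0.22610945] [-10.09384589  -1.72537947   7.94837485] [-0.07023973  1.06862468  0.00644356] 41.479471921920776
```

View pics/d3.png

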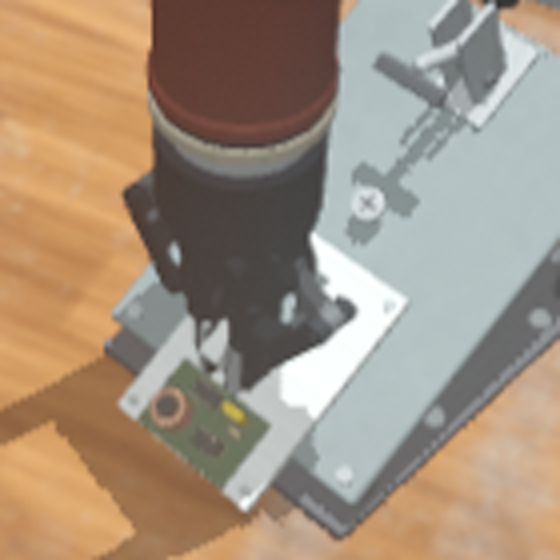

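```bash
cat >> h.py <<'E'
psi=np.radians(13.8);k=np.radians(28)
ux=np.array([np.cos(psi)*np.cos(k),np.sin(psi)*np.cos(k),np.sin(k)]);uy=np.array([-np.sin(psi),np.cos(psi),0]);un=np.cross(ux,uy)
foot=np.array([.5563,.1275,.0862])
def onpanel(s,u,v,n):
    c,d=ray(s,u,v);X=c+d*((foot+n*un-c)@un)/(d@un); return np.array([(X-foot)@ux,(X-foot)@uy])*1e3
E
python3 - <<'E'
from h import *
a=eyes.snapshot('scene');s=readout.state()
print('screw',onpanel(a,351.75,230.75,.0155))
f=lambda p,n:onpanel(a,260+p[0]/4-.4,180+p[1]/4-.4,n)
for p in((122,403),(245,503),(408,296)):print(p,f(p,.006))
g=np.array(s['eef_pos'])-[0,0,.155]-foot;print('grip',g@ux,g@uy,g@un)
for n,p in zip('bl br tr tl'.split(),((290.6,260.4),(348.6,306.1),(422.9,208.2),(359.7,169.3))):print(n,onpanel(a,*p,0))
E
```

```text
screw [ 1.03357158 -0.60231183]
(122, 403) [-153.65947644   43.1369237 ]
(245, 503) [-153.25844461  -42.87774967]
(408, 296) [-23.93539012 -43.50493231]
grip -0.10004538349016151 3.361632962047607e-05 0.036123666548305546
bl [-121.21963548   73.87768397]
br [-120.84392719  -86.38872146]
tr [120.69065034 -84.035595  ]
tl [122.35306628  80.13751957]
```

The plate lies flush: front edge 24 mm below the screw, yaw good, lateral error about 0.5 mm. I'll lift it along the normal, then go 63 mm up the slope.

Call:
servo_tool --rows '[{"offset": [0.4, 0, -0.77], "spin": 0}, {"offset": [0.4, 0, -0.77], "spin": 0}, {"offset": [0.42, 0, -0.77], "spin": 0}, {"offset": [-1.4, -0.01, -0.745], "spin": 0}, {"offset": [-1.4, -0.01, -0.745], "spin": 0}, {"offset": [-1.4, -0.01, -0.745], "spin": 0}, {"offset": [-1.4, -0.02, -0.745], "spin": 0}, {"offset": [0, 0, 0], "spin": 0}]'

```text
t: 8.48
eef_pos: [0.4982, 0.112, 0.2798]
tool_rot: [[-0.971, -0.239, 0.002], [-0.239, 0.971, 0.0], [-0.002, -0.0, -1.0]]
wrist_force: [-0.2, 0.0, -2.0]
grip_width: 0.0114
gripper_force: 39.9
```

```bash
python3 - <<'E'
from h import *
a=eyes.snapshot('scene');s=readout.state();print(s['t'],s['eef_pos'],s['wrist_force'],s['gripper_force'])
g=np.array(s['eef_pos'])-[0,0,.155]-foot;print('grip',g@ux,g@uy,g@un)
cv2.imwrite('pics/d4.png',cv2.resize(a['img'][150:300,270:420],(600,600),interpolation=cv2.INTER_CUBIC))
E
```

```text
8.525 [0.49735506 0.11197455 0.27895485] [-0.28947419  0.6092226  -2.67558103] 39.85331833362579
grip -0.03608799759824857 -0.0010169521393258935 0.06194834088560473
```

View pics/d4.png

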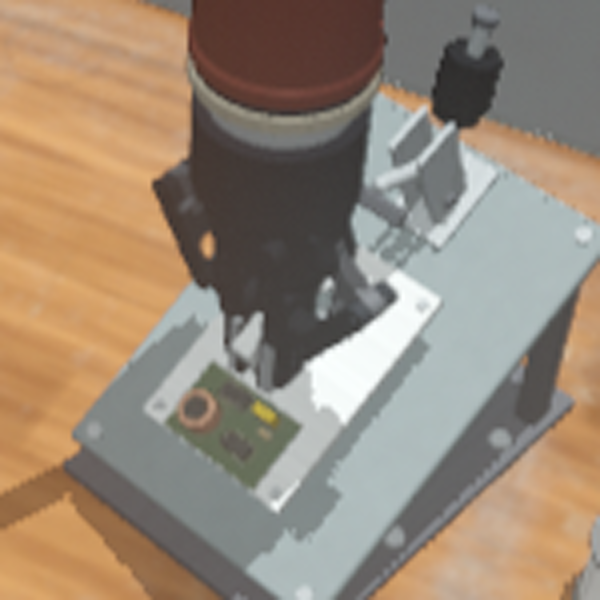

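Call:
servo_tool --rows '[{"offset": [-0.2, 0.02, 0.5], "spin": 0}, {"offset": [-0.23, 0, 0.46], "spin": 0}, {"offset": [-0.23, 0, 0.46], "spin": 0}, {"offset": [-0.23, 0, 0.46], "spin": 0}, {"offset": [-0.23, 0, 0.46], "spin": 0}, {"offset": [0, 0, 0], "spin": 0}]'

```text
t: 9.28
eef_pos: [0.5081, 0.1148, 0.2557]
tool_rot: [[-0.971, -0.239, -0.002], [-0.239, 0.971, -0.0], [0.002, -0.0, -1.0]]
wrist_force: [-5.6, -1.8, 5.2]
grip_width: 0.0121
gripper_force: 41.2
```

```bash
python3 - <<'E'
from h import *
s=readout.state();print(s['t'],s['eef_pos'],s['wrist_force'],s['ft_torque'])
g=np.array(s['eef_pos'])-[0,0,.155]-foot;print('grip',g@ux,g@uy,g@un,'F',[np.dot(s['wrist_force'],e).round(1) for e in(ux,uy,un)])
E
```

```text
9.275 [0.50814182 0.11480926 0.25571596] [-5.58837193 -1.81297867  5.15670078] [-0.09810681  0.76081744  0.04836917]
grip -0.03715173883240544 -0.0008370757927927265 0.03619427663091466 F [np.float64(-2.8), np.float64(-0.4), np.float64(7.3)]
```

The grip height equals the flush value, so the hole is over the head. Sliding down the slope.

Call:
servo_tool --rows '[{"offset": [0.22, 0, 0.11], "spin": 0}, {"offset": [0.26, 0, 0.14], "spin": 0}, {"offset": [0.26, 0, 0.14], "spin": 0}, {"offset": [0.26, 0, 0.14], "spin": 0}, {"offset": [0.26, 0, 0.14], "spin": 0}, {"offset": [0.26, 0, 0.14], "spin": 0}, {"offset": [0.13, 0, 0.07], "spin": 0}, {"offset": [0, 0, 0], "spin": 0}]'

```text
t: 10.28
eef_pos: [0.493, 0.1111, 0.2478]
tool_rot: [[-0.971, -0.239, 0.003], [-0.239, 0.971, 0.0], [-0.003, -0.0, -1.0]]
wrist_force: [-1.2, 1.0, 6.4]
grip_width: 0.0116
gripper_force: 41.3
```

```bash
cat > st.py <<'E'
from h import *
s=readout.state();print(s['t'],s['eef_pos'])
g=np.array(s['eef_pos'])-[0,0,.155]-foot;print('grip',(np.array([g@ux,g@uy,g@un])*1e3).round(2),'F',[np.dot(s['wrist_force'],e).round(1) for e in(ux,uy,un)],s['ft_torque'])
E
python3 st.py
```

```text
10.275 [0.49301822 0.11106719 0.24777155]
grip [-54.64  -0.86  36.49] F [np.float64(2.2), np.float64(1.3), np.float64(6.1)] [0.14019067 0.30962669 0.13272064]
```

Call:
servo_tool --rows '[{"offset": [0.13, 0, 0.07], "spin": 0}, {"offset": [0.13, 0, 0.07], "spin": 0}, {"offset": [0.13, 0, 0.07], "spin": 0}, {"offset": [0.13, 0, 0.07], "spin": 0}, {"offset": [0, 0, 0], "spin": 0}]'

```text
t: 10.9
eef_pos: [0.4902, 0.1103, 0.2471]
tool_rot: [[-0.971, -0.239, 0.01], [-0.239, 0.971, 0.002], [-0.011, -0.001, -1.0]]
wrist_force: [5.9, 4.2, 8.6]
grip_width: 0.0113
gripper_force: 41.7
```

```bash
python3 st.py
```

```text
10.9 [0.49022032 0.11034398 0.24713421]
grip [-57.49  -0.9   37.29] F [np.float64(9.9), np.float64(2.7), np.float64(4.4)] [ 0.56142232 -0.49854218  0.0730825 ]
```

Call:
servo_tool --rows '[{"offset": [0.13, 0, 0.1], "spin": 0}, {"offset": [0.13, 0, 0.1], "spin": 0}, {"offset": [0.09, 0, 0.06], "spin": 0}, {"offset": [0, 0, 0], "spin": 0}]'

```text
t: 11.4
eef_pos: [0.489, 0.11, 0.247]
tool_rot: [[-0.971, -0.239, 0.018], [-0.239, 0.971, 0.004], [-0.018, -0.001, -1.0]]
wrist_force: [9.7, 7.9, 16.0]
grip_width: 0.0111
gripper_force: 42.9
```

```bash
python3 st.py
```

```text
11.4 [0.48897344 0.11003211 0.24701936]
grip [-58.68  -0.9   37.79] F [np.float64(17.5), np.float64(5.4), np.float64(8.8)] [ 1.00351178 -0.9996068   0.08503549]
```

The slide met a stiff stop after about 20 mm, so the plate is seated. Relaxing, opening and lifting off.

Call:
servo_tool --rows '[{"offset": [-0.25, 0, -0.14], "spin": 0}, {"offset": [-0.2, 0, -0.12], "spin": 0}, {"offset": [0, 0, 0], "spin": 0}]'

```text
t: 11.78
eef_pos: [0.4907, 0.1105, 0.2469]
tool_rot: [[-0.971, -0.239, 0.008], [-0.239, 0.971, 0.001], [-0.009, -0.001, -1.0]]
wrist_force: [2.4, 2.2, 11.5]
grip_width: 0.0115
gripper_force: 42.1
```

Call:
servo_tool --rows '[{"offset": [0, 0, 0], "spin": 0}, {"offset": [0, 0, 0], "spin": 0}, {"offset": [0, 0, 0], "spin": 0}, {"offset": [0, 0, 0], "spin": 0}, {"offset": [0, 0, -2], "spin": 0}, {"offset": [0, 0, -4], "spin": 0}, {"offset": [0, 0, -4], "spin": 0}, {"offset": [0, 0, -4], "spin": 0}, {"offset": [2, 0, -2], "spin": 0}, {"offset": [0, 0, 0], "spin": 0}]' --hand 0

```text
t: 13.02
eef_pos: [0.4686, 0.1051, 0.4053]
tool_rot: [[-0.971, -0.239, 0.004], [-0.239, 0.971, 0.0], [-0.004, -0.001, -1.0]]
wrist_force: [0.7, 0.2, -0.3]
grip_width: 0.0855
gripper_force: 0.0
```

```bash
python3 - <<'E'
from h import *
import st
a=eyes.snapshot('scene')
cv2.imwrite('pics/d5.png',cv2.resize(a['img'][140:300,270:430],(600,600),interpolation=cv2.INTER_CUBIC))
E
```

```text
13.025 [0.4686257  0.10508052 0.40533241]
grip [ -2.84  -0.86 187.4 ] F [np.float64(0.5), np.float64(0.0), np.float64(-0.6)] [-0.05237331 -0.02025301 -0.02979016]
```

View pics/d5.png

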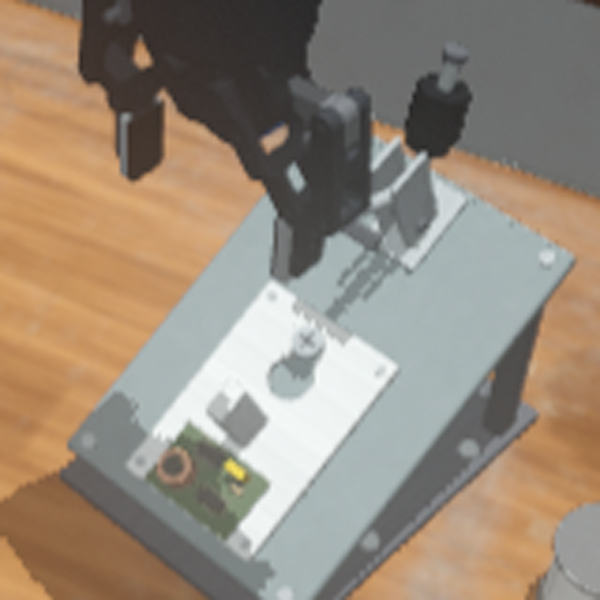

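The plate is hung with the screw at the end of the slot: head at crop (307,343), round hole empty below it. Now for the collar.

```bash
python3 - <<'E'
from h import *
a=eyes.snapshot('scene');b=eyes.snapshot('top')
d=np.sin(np.radians(40))*ux+np.cos(np.radians(40))*un
piv=foot+.001*ux-.0006*uy+.087*ux+.014*un; col=piv+.063*d
print('pivot',piv,'collar centre+grip',col,piv+.065*d)
P=[]
for s,n in((a,'scene'),(b,'top')):
    u,v=proj(s,col);g=s['img'].max(2);m=(g<70).astype(np.uint8);M=np.zeros_like(m);M[int(v)-20:int(v)+20,int(u)-18:int(u)+18]=1
    nn,lab,stt,cen=cv2.connectedComponentsWithStats(m*M)
    i=1+np.argmax(stt[1:,4]);print(n,(u,v),cen[i],stt[i]);P.append(cen[i])
print(tri(a,P[0],b,P[1]))
E
```

```text
pivot [0.62551678 0.14388344 0.13987476] collar centre+grip [0.63823712 0.14700785 0.20149806] [0.63864094 0.14710704 0.20345436]
scene (np.float64(386.32952072481334), np.float64(171.02770274870073)) [385.94656489 170.58396947] [378 160  18  22 262]
top (np.float64(321.5950642395495), np.float64(163.89800948749502)) [321.4        166.18709677] [315 158  13  17 155]
(array([0.63407504, 0.14653381, 0.20448486]), np.float64(0.0036784538018847647))
```

Call:
servo_tool --rows '[{"offset": [-2, 0, 0], "spin": 0}, {"offset": [-3.5, 0, 0], "spin": 0}, {"offset": [-4, 0, 0], "spin": 0}, {"offset": [-4, 0, 0], "spin": 0}, {"offset": [-2.6, 0.03, 0], "spin": 0}, {"offset": [-1.25, 0, 1], "spin": 0}, {"offset": [0, 0, 1.5], "spin": 0}, {"offset": [0, 0, 1.2], "spin": 0}, {"offset": [0, 0, 0.7], "spin": 0}, {"offset": [0, 0, 0], "spin": 0}]'

```text
t: 14.42
eef_pos: [0.6365, 0.1468, 0.359]
tool_rot: [[-0.971, -0.239, -0.001], [-0.239, 0.971, -0.0], [0.001, 0.0, -1.0]]
wrist_force: [-0.1, -0.2, -0.3]
grip_width: 0.0852
gripper_force: 0.0
```

Call:
servo_tool --rows '[{"offset": [0, 0, 0], "spin": 0}, {"offset": [0, 0, 0], "spin": 0}, {"offset": [0, 0, 0], "spin": 0}, {"offset": [0, 0, 0], "spin": 0}, {"offset": [0, 0, 0], "spin": 0}]' --hand 255 --grip_force 50

```text
t: 15.05
eef_pos: [0.637, 0.1479, 0.3606]
tool_rot: [[-0.971, -0.24, 0.001], [-0.24, 0.971, 0.002], [-0.001, 0.002, -1.0]]
wrist_force: [-1.7, 5.1, 3.1]
grip_width: 0.0267
gripper_force: 49.4
```

Call:
servo_tool --rows '[{"offset": [-0.07, 0, -0.35], "spin": 0}, {"offset": [-0.07, 0, -0.35], "spin": 0}, {"offset": [-0.07, 0, -0.35], "spin": 0}, {"offset": [-0.07, 0, -0.32], "spin": 0}, {"offset": [0, 0, 0], "spin": 0}]'

```text
t: 15.68
eef_pos: [0.6394, 0.1484, 0.372]
tool_rot: [[-0.971, -0.239, -0.002], [-0.239, 0.971, 0.001], [0.002, 0.002, -1.0]]
wrist_force: [0.7, 5.3, -5.6]
grip_width: 0.0269
gripper_force: 49.4
```

```bash
python3 - <<'E'
from h import *
import st
s=readout.state();print(s['wrist_force'])
piv=foot+.001*ux-.0006*uy+.087*ux+.014*un
R=np.array(s['tool_rot']);g=np.array(s['eef_pos'])+.155*R[:,2]-piv
hx=np.array([np.cos(psi),np.sin(psi),0])
print('h,z',g@hx,g[2],'r',np.hypot(g@hx,g[2]),'ang',np.degrees(np.arctan2(g@hx,g[2])))
a0=np.degrees(np.arctan2(g@hx,g[2]));r=np.hypot(g@hx,g[2]);al=np.radians(np.linspace(a0,-54,21))
print(np.c_[-np.diff(r*np.sin(al)),-np.diff(r*np.cos(al))].round(4)*100)
E
```

```text
15.675 [0.63944119 0.14839306 0.3719975 ]
grip [137.1    0.46  75.24] F [np.float64(-0.9), np.float64(5.0), np.float64(-5.9)] [ 0.86464583 -0.1663911   0.05924689]
[ 0.70904326  5.28568785 -5.59005301]
h,z 0.014348987532008464 0.07712321679940806 r 0.0784466953585824 ang 10.53952989025658
[[ 0.44 -0.07]
 [ 0.44 -0.04]
 [ 0.44 -0.02]
 [ 0.44  0.01]
 [ 0.44  0.03]
 [ 0.44  0.06]
 [ 0.43  0.08]
 [ 0.43  0.1 ]
 [ 0.42  0.13]
 [ 0.41  0.15]
 [ 0.41  0.18]
 [ 0.4   0.2 ]
 [ 0.38  0.22]
 [ 0.37  0.24]
 [ 0.36  0.26]
 [ 0.34  0.28]
 [ 0.32  0.3 ]
 [ 0.31  0.32]
 [ 0.29  0.33]
 [ 0.27  0.35]]
```

The collar is lifted about 12 mm, and the spring force matches. Swinging the lever along the arc.

Call:
servo_tool --rows '[{"offset": [0.44, 0, -0.07], "spin": 0}, {"offset": [0.44, 0, -0.04], "spin": 0}, {"offset": [0.44, 0, -0.02], "spin": 0}, {"offset": [0.44, 0, 0.01], "spin": 0}, {"offset": [0.44, 0, 0.03], "spin": 0}, {"offset": [0.44, 0, 0.06], "spin": 0}, {"offset": [0.43, 0, 0.08], "spin": 0}, {"offset": [0.43, 0, 0.1], "spin": 0}]'

```text
t: 16.68
eef_pos: [0.6063, 0.1402, 0.3716]
tool_rot: [[-0.971, -0.239, 0.003], [-0.239, 0.971, 0.003], [-0.003, 0.002, -1.0]]
wrist_force: [4.8, 6.7, -2.7]
grip_width: 0.027
gripper_force: 49.4
```

```bash
cat > sw.py <<'E'
from h import *
s=readout.state();print(s['t'],s['wrist_force'],s['gripper_force'])
piv=foot+.001*ux-.0006*uy+.087*ux+.014*un
R=np.array(s['tool_rot']);g=np.array(s['eef_pos'])+.155*R[:,2]-piv
hx=np.array([np.cos(psi),np.sin(psi),0]);F=np.array(s['wrist_force']);e=np.array([g@hx,g[2]]);e/=np.hypot(*e);f=np.array([F@hx,F[2]])
print('r',np.hypot(g@hx,g[2]),'ang',np.degrees(np.arctan2(g@hx,g[2])),'Frad',f@e,'Ftan(away+)',f@[e[1],-e[0]],'y',g@uy)
E
python3 sw.py
```

```text
16.675 [ 4.84041838  6.72874324 -2.68665441] 49.401952028274536
r 0.07910421467283475 ang -13.969900851930204 Frad -4.129469310687872 Ftan(away+) 5.470629138573812 y 0.0012689835285611016
```

Call:
servo_tool --rows '[{"offset": [0.42, 0, 0.12], "spin": 0}, {"offset": [0.41, 0, 0.14], "spin": 0}, {"offset": [0.41, 0, 0.17], "spin": 0}, {"offset": [0.4, 0, 0.19], "spin": 0}, {"offset": [0.38, 0, 0.21], "spin": 0}, {"offset": [0.37, 0, 0.23], "spin": 0}, {"offset": [0.36, 0, 0.25], "spin": 0}]'

```text
t: 17.55
eef_pos: [0.5803, 0.1338, 0.3608]
tool_rot: [[-0.971, -0.239, 0.007], [-0.239, 0.971, 0.003], [-0.007, 0.002, -1.0]]
wrist_force: [2.1, 6.7, 5.5]
grip_width: 0.0271
gripper_force: 49.0
```

```bash
python3 sw.py
```

```text
17.55 [2.08874257 6.74099458 5.45455838] 48.96155297756195
r 0.0799923543076605 ang -34.45704456839781 Frad 2.4401258219291626 Ftan(away+) 6.0845225291286535 y 0.0012315265171800485
```

Call:
servo_tool --rows '[{"offset": [0.1, 0, -0.2], "spin": 0}, {"offset": [0.34, 0, 0.26], "spin": 0}, {"offset": [0.32, 0, 0.28], "spin": 0}, {"offset": [0.31, 0, 0.3], "spin": 0}, {"offset": [0.29, 0, 0.31], "spin": 0}, {"offset": [0, 0, 0], "spin": 0}]'

```text
t: 18.3
eef_pos: [0.5663, 0.1303, 0.3505]
tool_rot: [[-0.971, -0.239, 0.003], [-0.239, 0.971, 0.002], [-0.003, 0.002, -1.0]]
wrist_force: [0.5, 5.9, 2.6]
grip_width: 0.0266
gripper_force: 48.8
```

```bash
python3 sw.py
```

```text
18.3 [0.47116049 5.86025635 2.61354973] 48.84262025356293
r 0.0819569226707549 ang -47.292988932670006 Frad 0.40921240931853015 Ftan(away+) 3.1789617663063123 y 0.0011804081144691436
```

Call:
servo_tool --rows '[{"offset": [0.29, 0, 0.3], "spin": 0}, {"offset": [0.27, 0, 0.32], "spin": 0}, {"offset": [0.24, 0, 0.32], "spin": 0}, {"offset": [0, 0, 0], "spin": 0}]'

```text
t: 18.8
eef_pos: [0.5587, 0.1284, 0.3404]
tool_rot: [[-0.971, -0.239, 0.003], [-0.239, 0.971, 0.002], [-0.004, 0.002, -1.0]]
wrist_force: [3.0, 6.7, -1.1]
grip_width: 0.026
gripper_force: 49.1
```

```bash
python3 sw.py
```

```text
18.8 [ 3.03696015  6.72831013 -1.12737276] 49.11902189254761
r 0.08184326628662549 ang -56.243228905330604 Frad -4.412844671364139 Ftan(away+) 1.5933361597671596 y 0.0011625169691166213
```

Call:
servo_tool --rows '[{"offset": [0.12, 0, 0.18], "spin": 0}, {"offset": [0.12, 0, 0.18], "spin": 0}, {"offset": [0.11, 0, 0.18], "spin": 0}, {"offset": [0, 0, 0], "spin": 0}]'

```text
t: 19.3
eef_pos: [0.5554, 0.1276, 0.3352]
tool_rot: [[-0.971, -0.239, 0.004], [-0.239, 0.971, 0.002], [-0.004, 0.002, -1.0]]
wrist_force: [2.0, 7.4, -0.4]
grip_width: 0.0267
gripper_force: 49.1
```

```bash
python3 sw.py
```

```text
19.3 [ 2.04480289  7.38708272 -0.42750509] 49.05729353427887
r 0.0819060867763487 ang -60.50360165433879 Frad -3.472564057334642 Ftan(away+) 1.4732271920573996 y 0.0011097421803849942
```

Call:
servo_tool --rows '[{"offset": [0.1, 0, 0.19], "spin": 0}, {"offset": [0.1, 0, 0.19], "spin": 0}, {"offset": [0.09, 0, 0.19], "spin": 0}, {"offset": [0, 0, 0], "spin": 0}]'

```text
t: 19.8
eef_pos: [0.5548, 0.1275, 0.3331]
tool_rot: [[-0.971, -0.239, 0.013], [-0.239, 0.971, 0.004], [-0.014, 0.001, -1.0]]
wrist_force: [9.3, 10.0, 7.8]
grip_width: 0.0265
gripper_force: 49.5
```

```bash
python3 sw.py; python3 - <<'E'
from h import *
a=eyes.snapshot('scene');u,v=proj(a,[.58,.13,.18]);u,v=int(u),int(v)
print(u,v);cv2.imwrite('pics/d6.png',cv2.resize(a['img'][v-75:v+75,u-100:u+100],(800,600),interpolation=cv2.INTER_CUBIC))
E
```

```text
19.8 [ 9.27147111 10.046115    7.76474711] 49.48932409286499
r 0.08010426288502541 ang -61.49144047675147 Frad -6.311822245642342 Ftan(away+) 12.264430492354307 y 0.001089142131475104
366 195
```

A firm stop (12 N tangential), so the lever is at its end. Opening so the collar drops.

Call:
servo_tool --rows '[{"offset": [0, 0, 0], "spin": 0}, {"offset": [0, 0, 0], "spin": 0}, {"offset": [0, 0, 0], "spin": 0}, {"offset": [0, 0, 0], "spin": 0}, {"offset": [0, 0, -2], "spin": 0}, {"offset": [0, 0, -4], "spin": 0}, {"offset": [0, 0, -4], "spin": 0}, {"offset": [2, 6, -4], "spin": 0}, {"offset": [2, 6, -2], "spin": 0}, {"offset": [0, 6, 0], "spin": 0}]' --hand 0

```text
t: 21.1
eef_pos: [0.4766, 0.2803, 0.4858]
tool_rot: [[-0.971, -0.238, 0.006], [-0.238, 0.971, 0.002], [-0.007, 0.001, -1.0]]
wrist_force: [0.6, -0.3, 0.1]
grip_width: 0.0855
gripper_force: 0.0
```

```bash
python3 - <<'E'
from h import *
a=eyes.snapshot('scene');b=eyes.snapshot('top');s=readout.state();print(s['t'],s['eef_pos'],s['wrist_force'])
piv=foot+.001*ux-.0006*uy+.087*ux+.014*un
d=-np.sin(np.radians(25))*ux+np.cos(np.radians(25))*un
for r in(.045,.063,.065,.081,.103):print(r,proj(a,piv+r*d).round(1),proj(b,piv+r*d).round(1))
cv2.imwrite('pics/d7.png',np.hstack([cv2.resize(a['img'][150:290,285:425],(500,500),interpolation=cv2.INTER_CUBIC),cv2.resize(b['img'][150:250,290:350],(300,500),interpolation=cv2.INTER_CUBIC)]))
E
```

```text
21.2 [0.47539962 0.28355889 0.48349513] [ 0.166051   -0.68032328  0.93049205]
0.045 [368.4 196.4] [327.4 189.1]
0.063 [364.2 196. ] [329.2 194.3]
0.065 [363.7 195.9] [329.4 194.9]
0.081 [359.8 195.5] [331.  199.7]
0.103 [354.2 194.9] [333.3 206.4]
```

View pics/d7.png

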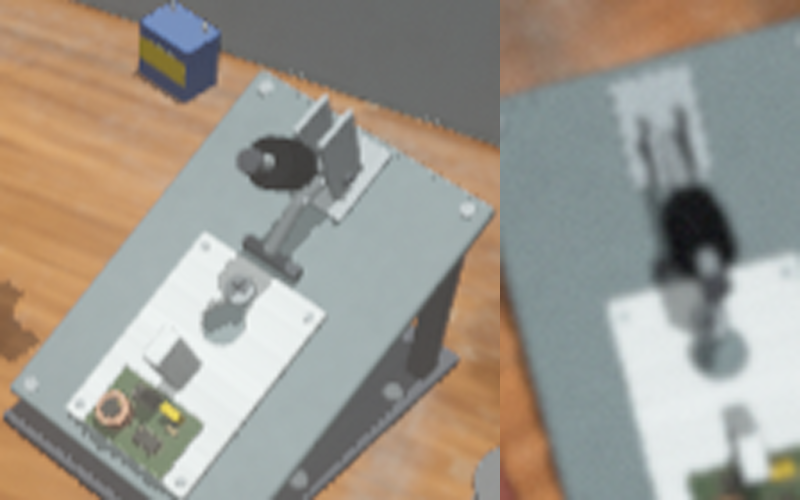

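The lever tip (354,195) and collar centre (364,196) match the predicted latched, collar-down positions to about 1 px. The bar lies at the plate's top edge. Handing in.

```bash
python3 -c "
from station import close_job
print(close_job())"
```

```text
the job is handed in; nothing more can be done
None
```

The job is handed in: the smaller plate hangs on the screw, slid fully down the slot, and the lever is swung to its stop with the collar dropped back, locking it. In the last camera picture the lever and collar were within about 1 pixel of where they should be when locked. I kept the arm clear of the tape roll, the battery and the solder reel. The arm's clock read about 21 s of the 54 s allowed.

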